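Fit a new roller in a vacuum cleaner floor head

TASK

Fit the new green roller in the upturned vacuum cleaner floor head: lift it out of the slanted rack, lay it flat on the blue-green mat and let go of it to change your grip, then, without letting it fall, lower it into the open slots of the head's two cheeks, its orange drive end at the dark gearbox, until both ends are fully home. Then swing the hinged guard shut, flat over the roller, and after that turn the yellow lock on the gearbox clockwise, across the guard, as far as it goes. Leave the other rollers and the parts lying about where they are.

Things in the scene. Friction and masses are not known exactly. Their poses are not given: they have to be found in the camera images.
- roller_mid (a point): The new roller, centre of its axis. Green rubber barrel 160 mm long, eight-sided, 44 mm across flats (48 across corners), about 0.16 kg, with a round journal 16 mm long at each end (192 mm over all). Its x axis runs along the roller to the orange drive end. At the start it lies in a trough of the rack, drive end up, x rising at 40 degrees. Lying on the mat its centre is 22 mm above the mat
- roller_drive (a point): End of the roller's drive journal, on its axis (orange, 18 mm diameter), 96 mm from the roller's centre along its +x
- roller_idle (a point): End of the roller's idle journal, on its axis (steel, 11 mm diameter), 96 mm from the roller's centre along its -x
- rack: White rack fixed to the counter, two parallel troughs 110 mm apart along its y, rising at 40 degrees along its +x; the green and the blue roller lie in either. Trough side walls, 5 mm thick, 52 mm apart and reaching 11 mm above a roller's axis, hide the barrel up to 30 mm beyond its centre: only the last 50 mm of barrel at the drive end can be gripped. Origin: centre of its foot, on the counter
- mat: Blue-green rubber mat 220 x 150 x 3 mm, fixed to the counter. Origin: centre of its underside (top 3 mm higher), its x along the 220 mm side
- head: Grey vacuum cleaner floor head, fixed to the counter upside down. Origin: on the counter below the middle of the roller's place, y along the roller's axis to the dark gearbox (y = 102 to 152 mm, 82 mm high). Between the two cheeks the front (-x) and back (+x) walls are only 22 and 28 mm high, the floor 12 mm, so fingers have room on both sides of the barrel. A 40 mm high neck leads to x = 185 mm
- slot_drive (a point): Middle of the slot in the cheek at the gearbox (head's +y), at the height of the seated roller's axis, 55 mm above the counter. The cheek is 18 mm thick, its top 82 mm high; the slot is open upwards, 21 mm wide for the 18 mm drive journal, its mouth flaring by 10 mm to either side over the top 14 mm. At x = 0, y = 93 mm of the head
- slot_idle (a point): The same in the other cheek, at x = 0, y = -93 mm of the head: slot 14.5 mm wide for the 11 mm idle journal. The cheeks' inner faces are 168 mm apart, so the seated roller has 4 mm of play to either side. Fully home the axis is level through both slot points, the roller's x along the head's +y
- guard (a joint): Hinged guard, rad: 0 shut, flat on the cheeks, top 87 mm above the counter; grows as it swings up and away to the head's +x, stop at 2.6. Starts wide open. A blue-grey grille 110 mm from hinge to edge, 204 mm wide, 5 mm thick, 0.09 kg; two feet under it enter the slots, so it shuts only over a roller that is home. The stiff hinge (0.07 N m) holds it wherever it is left
- guard_hinge (a point): Middle of the guard's hinge line, fixed at x = +62 mm, z = 84.5 mm of the head; the hinge runs along the head's y
- guard_edge (a point): Middle of the guard's free edge, 110 mm from the hinge, half-way through its thickness; the edge rail (14 mm wide) has a yellow mark here on both faces
- lock (a joint): Turn-button lock, rad: starts near 0 (clear of the guard), growing clockwise seen from above to its stop at 1.4, where its tongue points to the head's -y and lies across the guard. It stays where it is left (friction 0.04 N m)
- lock_grip (a point): Centre of the lock's upright yellow wing (36 mm long, 9 thick, from 95 to 115 mm above the counter), on the turning axis at x = -16, y = 124 mm of the head, 107 mm above the counter. At lock value q the wing lies along the head's x axis turned by (-0.171 - q) rad about the vertical. The tongue below it reaches 34 mm from the axis
- spare_mid (a point): Centre of the blue roller in the rack's other trough, same size as the green one: leave it
- worn_mid (a point): Centre of the worn brown-grey roller lying on the counter, same size: leave it
- coupling_mid (a point): Black drive coupling, 64 mm disc 20 mm high, on the counter (a bystander)
- thermostat_mid (a point): Small thermostat, 55 x 22 x 30 mm, on the counter (a bystander)
- gear_mid (a point): White gear, 54 mm disc 28 mm high, on the counter (a bystander)
- wheel_mid (a point): Small rubber wheel, 40 mm disc 28 mm high, on the counter (a bystander)
- handle_mid (a point): Black handle, 170 mm long, 32 mm high, on the counter (a bystander)
- screwdriver: Screwdriver lying on the counter (a bystander)
Mind the look-alikes: they are no part of the job. There is more than one size of the part that bears roller_mid; the job needs the larger.

How it is judged:
By the outcome, as a careful person would: the job done as asked, in the order asked, and still so for the second after the job is handed in, with the robot touching nothing.
It also fails if it takes over 72 s, if anything falls off the work surface, if the arm or the gripper's body presses on something with over 40 N, if the wrist force passes 120 N, or if a joint passes its speed limit or range.

ROBOT

A 6-joint arm with a two-finger parallel gripper is mounted at the origin on the work surface. World frame = base frame: x ahead of the robot, y to its left, z up, the work surface at z = 0. Lengths are in m, angles in rad, forces in N, time in s.
With the tool pointing down it reaches from about 0.375 to 0.975 m from the base axis. Payload 3.8 kg.
Tool frame: the origin (TCP) lies midway between the tips of the shut fingers; the grasp point (between the pads) lies 19 mm behind it; z points along the fingers, y is the line along which they close (so a half turn about z gives the same grasp; the last joint's range is limited). The gripper opens to 88 mm and grips with 3 to 60 N. Pads are 18 mm wide; open, the fingers measure 123 mm over their backs; the gripper's body (75 mm by 187 mm) begins 45 mm behind the grasp point.
Start: joints at [-1.166, 0.264, 1.604, -0, 1.274, -0.037], TCP at [0.289, -0.61, 0.239] pointing down, gripper open.
Joint ranges: [-2.63, 2.63], [-0.94, 2.18], [0.31, 2.57], [-1.31, 4.45], [0, 2.66], [-2.55, 2.55]. Speed limits (rad/s): [2.57, 2.57, 3.14, 3.14, 3.14, 3.14].

INTERFACE

Orientations are given as a unit quaternion [w, x, y, z].
In Python, from plant import ctrl gives the robot as it stands.
- The arm moves only by the tool carry_out, never from a script. Its argument "deltas" is text: rows parted by semicolons, each of 5 numbers parted by spaces: the finger opening in m, from 0 to 0.0881, then the shift along the tool's x, y, z in m, then the turn about the tool's z in degrees. In form: grip x y z spin; .... A call has 1 to 8 rows; each row shifts and turns the commanded pose from where the row before left it, along the tool's axes as they then stand; what a row does not reach is not made up. A row lasts 1/8 s, in which the tool goes at most 62.5 mm and 10.7 degrees, less where a joint would pass 70% of its speed; a pose out of reach is approached as far as the arm can. A call with a gripper value outside its range is refused whole. The fingers move at their own pace and stop on an object; "newtons" is the grip in N (left out, the last holds). Time passes only in rows, so rows that do not move let the fingers close. It gives the time, the measured TCP pose, the force, the opening and the grip force at its end, in the units of the state.
- ctrl.state(): the state, without advancing time (a new reading comes with each control period).
- ctrl.read_camera(name): name is "side" or "top"; returns the picture (420x560x3 uint8, blue, green, red); there is no depth.
- ctrl.camera_model(name): a dict with "camera_matrix" (3x3 intrinsics, pixels), "rvec" (rotation vector, rad) and "tvec" (3), from world to camera coordinates, as OpenCV has them. Camera axes: x right, y down, z forward; pixel columns grow to the right and rows downward; lengths in m; the calibration is good to about 2 mm. A picture is of the moment at which its call begins. camera_model takes no time and is no camera call.
- ctrl.sign_off(): hands the job in; it is judged then, once.
Trained networks look in the newest picture that a camera, given by its name, has taken for a name from the list of things; names that differ only in an ending like _2 or _b are one class to them, and where a whole thing is asked for, a point or a joint stands for the part that bears it (a point fixed in the world has none). Each returns a list of dicts, best first, with "score" (0 to 1); they miss things now and then, are a little off and sometimes report something else, mostly with a low value. They report only what shows in the picture. A call takes as long as a camera call. They do not tell look-alikes from the thing itself.
- ctrl.spot_in(camera, label): "at" ([column, row] in pixels, amid what is visible of it).
- ctrl.outline_of(camera, label): "mask" (420x560 bool, what is visible of it) and "at" ([column, row] in pixels, amid what is visible of it).
The state is a dict: "time": time; "joints": joint angles; "joint_velocities": joint speeds; "tau": joint torques, N m; "ee_pos": TCP position; "tool_rot": TCP orientation; "force": force on the tool from outside, world axes, zero at the start; "torque": the same for the moment, N m; "opening": finger opening in m; "grip_force": force on a finger pad.
Only numpy, scipy, OpenCV 4.12 (cv2) and the standard library are available. Lean on these libraries where they do the work, as an engineer would, in place of code of your own. Each camera call takes 0.05 s, during which the arm holds its last target. There are 200 camera calls.

## Working session

There is one attempt and no reset: what is moved stays moved. The work goes in short steps, Python scripts to look and compute and a tool call to move; the robot and the scene stay as the last step left them, time stands still between calls to the robot, and variables do not carry over. Pictures are saved under pics/ and viewed, at most 10 in all, crops included, and the job is handed in when it is done.

Besides the shell and the picture viewer there is one more tool, called after "Emit:" as name(argument=value, ...) on one line, values as JSON. carry_out: Moves the arm, as the interface text tells. Its arguments: {"type":"object","properties":{"deltas":{"type":"string"},"newtons":{"type":"number"}},"required":["deltas"]}

```bash
ls; mkdir -p pics
cat > h.py <<'E'
import numpy as np, cv2
from plant import ctrl
def P(cam):
    m=ctrl.camera_model(cam);R=cv2.Rodrigues(np.array(m["rvec"],float))[0];return np.array(m["camera_matrix"],float),R,np.array(m["tvec"],float).ravel()
def ray(cam,px):
    K,R,t=P(cam);d=R.T@np.linalg.solve(K,[px[0],px[1],1.]);return -R.T@t,d/np.linalg.norm(d)
def onz(cam,px,z):
    o,d=ray(cam,px);return o+d*(z-o[2])/d[2]
def tri(pa,pb):  # side px, top px
    o1,d1=ray("side",pa);o2,d2=ray("top",pb)
    s=np.linalg.lstsq(np.c_[d1,-d2],o2-o1,rcond=None)[0];a=o1+s[0]*d1;b=o2+s[1]*d2
    return (a+b)/2,np.linalg.norm(a-b)
def proj(cam,X):
    K,R,t=P(cam);c=K@(R@np.asarray(X,float)+t);return c[:2]/c[2]
E
python3 - <<'E'
from h import *
np.set_printoptions(precision=4,suppress=True)
for c in("side","top"):
    im=ctrl.read_camera(c);cv2.imwrite(f"pics/{c}0.png",im)
    K,R,t=P(c);print(c,K[0,0],-R.T@t,R[2])
    for l in["roller_mid","roller_drive","roller_idle","rack","mat","head","slot_drive","slot_idle","guard_hinge","guard_edge","lock_grip","spare_mid","worn_mid"]:
        print(l,[(np.round(d["at"],1).tolist(),round(d["score"],2)) for d in ctrl.spot_in(c,l)][:4])
s=ctrl.state();print(s)
E
```

```text
pics
side 505.43210368285344 [0.3932 0.8972 1.1463] [ 0.0953 -0.6719 -0.7344]
roller_mid [([279.9, 358.4], 0.66), ([370.1, 397.4], 0.64)]
roller_drive [([371.6, 396.9], 0.72), ([280.0, 359.5], 0.63), ([304.4, 210.7], 0.47)]
roller_idle [([280.1, 356.6], 0.76), ([370.5, 397.3], 0.7), ([278.5, 371.0], 0.47)]
rack [([280.4, 368.3], 0.91)]
mat [([279.1, 358.4], 0.71), ([271.9, 275.5], 0.65), ([299.7, 195.8], 0.64), ([277.3, 163.7], 0.63)]
head [([299.0, 194.0], 0.77), ([214.5, 209.9], 0.29)]
slot_drive [([303.2, 196.9], 0.93)]
slot_idle [([299.9, 195.9], 0.83), ([328.1, 274.0], 0.22)]
guard_hinge [([280.5, 169.9], 0.71), ([216.3, 209.1], 0.67), ([328.5, 276.8], 0.58)]
guard_edge [([277.2, 166.7], 0.74)]
lock_grip [([304.6, 216.1], 0.5)]
spare_mid [([268.7, 317.1], 0.98)]
worn_mid [([204.3, 244.7], 0.77)]
top 467.08690853409206 [ 0.2529 -0.0592  1.5278] [ 0.1719  0.     -0.9851]
roller_mid [([144.9, 229.2], 0.85), ([145.6, 295.0], 0.56)]
roller_drive [([143.5, 292.7], 0.86), ([143.2, 226.7], 0.83)]
roller_idle [([144.1, 293.2], 0.89), ([143.9, 225.7], 0.61), ([308.6, 144.0], 0.28)]
rack [
[... 235 characters left out ...]
), ([143.1, 225.9], 0.6), ([209.0, 163.5], 0.41)]
guard_edge [([341.6, 181.1], 0.58)]
lock_grip [([293.7, 221.3], 0.59)]
spare_mid [([176.8, 209.5], 0.93)]
worn_mid [([265.1, 148.5], 0.89), ([332.2, 214.6], 0.48)]
{'time': 1.4, 'joints': array([-1.1659,  0.2639,  1.604 ,  0.    ,  1.2737, -0.0369]), 'joint_velocities': array([-0.0007,  0.0008,  0.0003,  0.0006,  0.0003,  0.0004]), 'tau': array([  0.0014, -50.205 , -35.7244,   0.073 ,   0.0185,  -0.    ]), 'ee_pos': array([ 0.2886, -0.6102,  0.2387]), 'tool_rot': array([0.    , 0.9757, 0.2191, 0.    ]), 'force': array([-0.6703,  0.2465, -0.118 ]), 'torque': array([-0.0196,  0.0018,  0.0624]), 'grip_force': 0.0, 'opening': 0.08768902118630274}
```

```bash
python3 -c "
import cv2
for c in('side','top'):
    i=cv2.imread(f'pics/{c}0.png');cv2.imwrite(f'pics/{c}0b.png',cv2.resize(i,(800,600),interpolation=cv2.INTER_CUBIC))"
```

```text
(no output)
```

View pics/side0b.png

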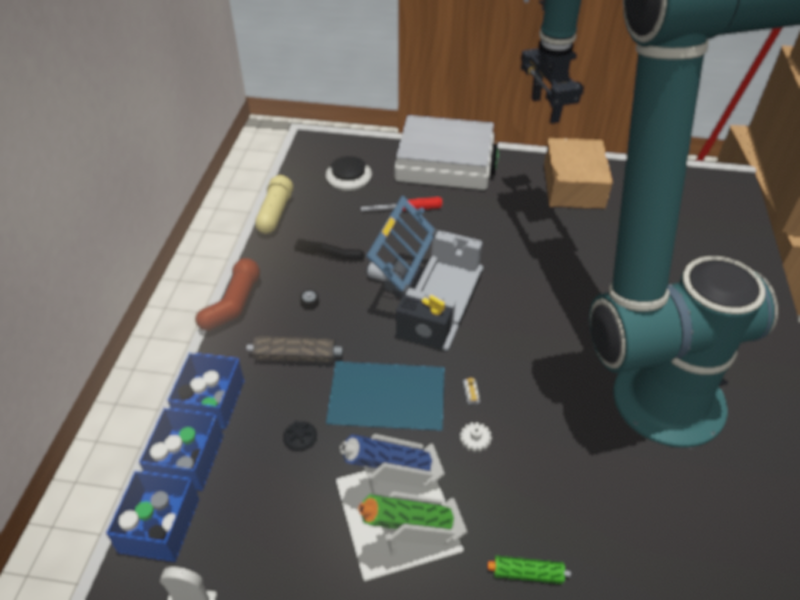

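View pics/top0b.png

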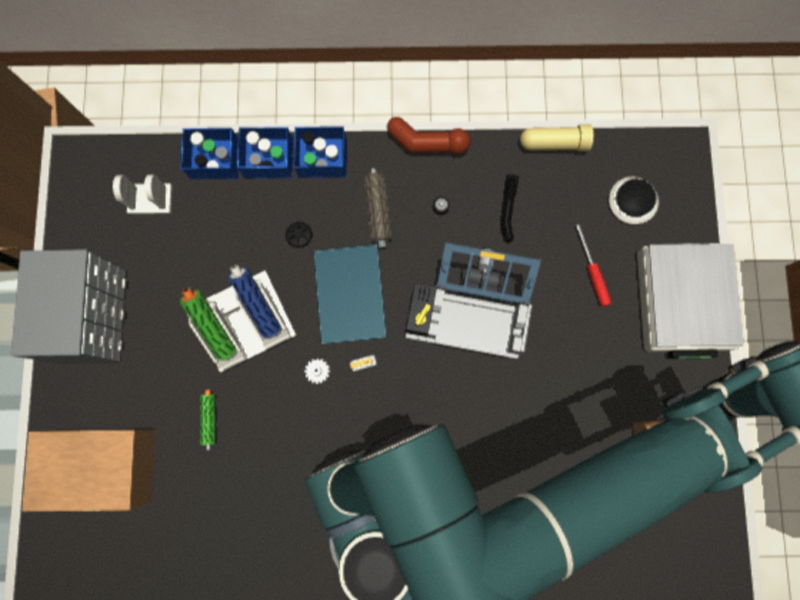

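Run:
```python
from h import *
np.set_printoptions(precision=4,suppress=True)
T=cv2.imread("pics/top0.png");S=cv2.imread("pics/side0.png")
def blob(im,name,lo,hi,box):
    hsv=cv2.cvtColor(im,cv2.COLOR_BGR2HSV);m=cv2.inRange(hsv,lo,hi);z=np.zeros_like(m);x0,y0,x1,y1=box;z[y0:y1,x0:x1]=m[y0:y1,x0:x1]
    n,l,st,ce=cv2.connectedComponentsWithStats(z)
    for i in sorted(range(1,n),key=lambda i:-st[i,4])[:3]: print(name,ce[i],st[i])
    return z
tb=(120,195,210,262);sb=(235,335,330,380)
blob(T,"T orange",(3,140,120),(18,255,255),tb);blob(S,"S orange",(3,140,100),(18,255,255),sb)
gt=blob(T,"T green",(40,120,60),(75,255,255),tb);gs=blob(S,"S green",(40,120,60),(75,255,255),(235,335,330,385))
for z in(gt,gs): print(cv2.minAreaRect(cv2.findNonZero(z)))
blob(T,"T yel",(22,130,120),(34,255,255),(270,160,390,260));blob(S,"S yel",(22,130,120),(34,255,255),(240,130,345,240))
for c,i in(("top",T),("side",S)):
    for d in ctrl.outline_of(c,"mat")[:3]:
        m=d["mask"].astype(np.uint8)
        if abs(d["at"][0]-(243 if c=="top" else 272))>12: continue
        cn=max(cv2.findContours(m,0,1)[0],key=cv2.contourArea)
        w=np.array([onz(c,p[0],.003)[:2] for p in cn],np.float32);print(c,"mat",d["at"],cv2.minAreaRect(w))
cv2.imwrite("pics/ht.png",cv2.resize(T[165:255,278:384],None,fx=7,fy=6.5,interpolation=cv2.INTER_CUBIC)) 
cv2.imwrite("pics/hs.png",cv2.resize(S[132:247,250:345],None,fx=5,fy=5,interpolation=cv2.INTER_CUBIC))
```

```text
T orange [131.7963 206.0741] [128 201  10  10  54]
S orange [258.1803 356.3443] [253 350  11  14 122]
T green [145.9209 228.3701] [126 203  39  49 708]
S green [287.8693 358.7915] [259 347  58  22 796]
((145.11782836914062, 228.02076721191406), (52.34310531616211, 16.119422912597656), 58.81502914428711)
((287.4124755859375, 357.60052490234375), (57.65829849243164, 19.066789627075195), 2.385944128036499)
T yel [295.1818 220.4805] [291 213  10  15  77]
T yel [344.4906 178.4151] [336 176  17   6  53]
S yel [303.7064 213.1101] [296 208  15  12 109]
S yel [271.6977 158.2558] [268 153   8  11  43]
top mat [245.0, 204.8] ((0.5425444841384888, 0.07567894458770752), (0.2235868126153946, 0.15224769711494446), 4.721498012542725)
side mat [269.2, 276.3] ((0.5448705554008484, 0.07356537133455276), (0.22449499368667603, 0.15582172572612762), 5.106902599334717)
side mat [280.1, 360.6] ((0.4705915153026581, 0.31600528955459595), (0.16351331770420074, 0.05918790027499199), 2.7738687992095947)
```

View pics/ht.png

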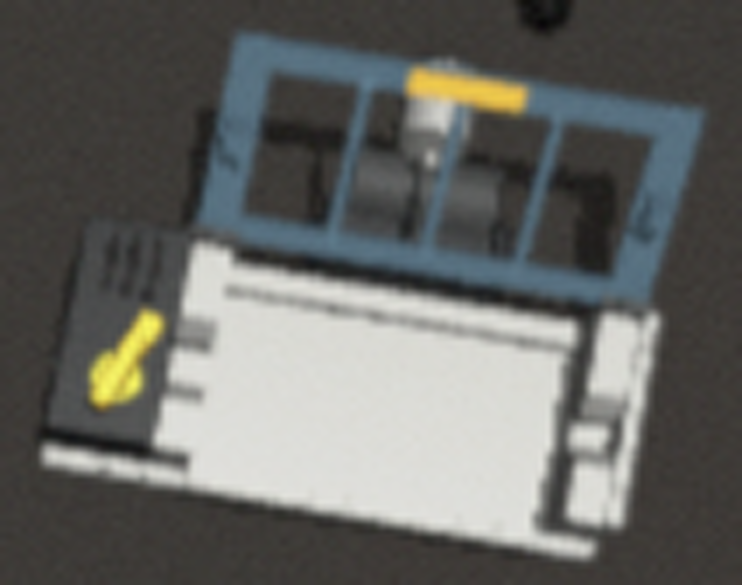

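View pics/hs.png

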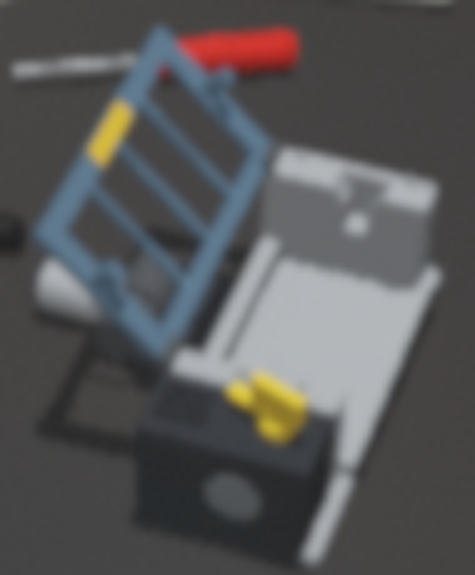

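```bash
cat > fit.py <<'E'
from h import *
from scipy.optimize import least_squares,minimize
np.set_printoptions(precision=4,suppress=True)
t=lambda u,v:((u+.5)/7-.5+278,(v+.5)/6.5-.5+165)
s=lambda u,v:((u+.5)/5-.5+250,(v+.5)/5-.5+132)
def model(p):
    X,Y,a,q,xa,xb,ca,cb=p
    W=lambda x,y,z:np.array([X+x*np.cos(a)-y*np.sin(a),Y+x*np.sin(a)+y*np.cos(a),z])
    e=lambda r,y:W(.062-r*np.cos(q),y,.0845+r*np.sin(q))
    r=[]
    for c,px,w in[("top",t(85,225),W(xb,.152,.082)),("top",t(45,435),W(xa,.152,.082)),("top",t(190,240),W(xb,.102,.082)),("top",t(155,445),W(xa,.102,.082)),
     ("top",t(658,315),W(cb,-.102,.082)),("top",t(622,528),W(ca,-.102,.082)),
     ("top",t(238,35),e(.11,.102)),("top",t(703,110),e(.11,-.102)),("top",(344.5,178.4),e(.103,0)),
     ("top",t(200,225),e(0,.102)),("top",t(650,300),e(0,-.102)),
     ("side",s(140,425),W(xb,.152,.082)),("side",s(325,460),W(xa,.152,.082)),("side",s(340,395),W(xa,.102,.082)),
     ("side",s(285,148),W(cb,-.102,.082)),("side",s(438,183),W(ca,-.102,.082)),
     ("side",s(162,28),e(.11,-.102)),("side",s(42,230),e(.11,.102)),("side",(271.7,158.3),e(.103,0)),
     ("side",s(268,148),e(0,-.102)),("side",s(155,350),e(0,.102))]: r+=list(proj(c,w)-px)
    return np.array(r)
f=least_squares(model,[.5,-.2,-.1,2,-.04,.05,-.04,.05],loss="soft_l1",x_scale=[.1,.1,.1,1,.01,.01,.01,.01])
print("head",f.x);print(model(f.x).reshape(-1,2).round(1).tolist())
X,Y,a=f.x[:3];print("lock",X-.016*np.cos(a)-.124*np.sin(a),Y-.016*np.sin(a)+.124*np.cos(a),"tri",tri((303.7,213.1),(295.2,220.5)))
print("slots",[(X-y*np.sin(a),Y+y*np.cos(a)) for y in(.093,-.093)])
print("orange",tri((258.2,356.3),(131.8,206.1)))
T=cv2.imread("pics/top0.png");m=cv2.inRange(cv2.cvtColor(T,cv2.COLOR_BGR2HSV),(40,110,50),(78,255,255));z=np.zeros_like(m);z[195:262,120:210]=m[195:262,120:210]
z=cv2.morphologyEx(z,cv2.MORPH_CLOSE,np.ones((5,5)));z=cv2.resize(z,None,fx=4,fy=4)>127
def hull(c,X,Y,Z,a,r,x0,x1,f=1):
    b=np.radians(40);ax=np.array([np.cos(a)*np.cos(b),np.sin(a)*np.cos(b),np.sin(b)]);u=np.array([-np.sin(a),np.cos(a),0]);v=np.cross(ax,u);M=np.array([X,Y,Z])
    pts=[proj(c,M+ax*k+r*(np.cos(g)*u+np.sin(g)*v)) for k in(x0,x1) for g in np.arange(0,6.28,.5236)]
    return M,ax,cv2.convexHull(((np.array(pts)+.5)*f).astype(np.float32))
def cost(p):
    M,ax,h=hull("top",*p,.023,-.08,.08,4);i=np.zeros(z.shape,np.uint8);cv2.fillPoly(i,[h.astype(np.int32)],1)
    iou=(i.astype(bool)&z).sum()/(i.astype(bool)|z).sum()
    return 1-iou+.01*(np.linalg.norm(proj("top",M+ax*.09)-(131.8,206.1))+np.linalg.norm(proj("side",M+ax*.09)-(258.2,356.3)))
o=tri((258.2,356.3),(131.8,206.1))[0];best=None
for a0 in(0.2,.5,.8):
    x0=[o[0]-.07*np.cos(a0),o[1]-.07*np.sin(a0),o[2]-.057,a0]
    g=minimize(cost,x0,method="Nelder-Mead",options=dict(initial_simplex=np.array([x0]+[np.array(x0)+d for d in np.diag([.01,.01,.01,.15])]),maxiter=300))
    print(g.x,g.fun)
E
python3 fit.py
```

```text
head [ 0.4639 -0.2173 -0.1823  2.3094 -0.0476  0.0567 -0.0503  0.0528]
[[0.7, -0.3], [0.9, -0.3], [1.4, -0.0], [1.0, 0.8], [-1.5, 0.3], [-1.0, -0.2], [-0.1, 0.6], [0.8, 0.1], [0.2, -0.4], [0.2, 0.5], [0.1, -0.3], [0.6, 0.2], [-1.6, 2.2], [0.4, 3.1], [-0.8, 0.9], [-0.1, 1.2], [-0.6, -1.5], [-0.2, 0.2], [-0.1, -0.8], [-0.1, -0.3], [1.6, 2.4]]
lock 0.47067847260852363 -0.09248351015230592 tri (array([ 0.4757, -0.0916,  0.0953]), np.float64(0.00022864456376877403))
slots [(np.float64(0.48079483315774457), np.float64(-0.1258700231364162)), (np.float64(0.44708297801074043), np.float64(-0.30878943386843066))]
orange (array([0.5155, 0.397 , 0.1576]), np.float64(0.0014282791346780575))Traceback (most recent call last):
  File "fit.py", line 38, in <module>
    g=minimize(cost,x0,method="Nelder-Mead",options=dict(initial_simplex=np.array([x0]+[np.array(x0)+d for d in np.diag([.01,.01,.01,.15])]),maxiter=300))
    res = _minimize_neldermead(fun, x0, args, callback, bounds=bounds,
                               **options)
    fsim[k] = func(sim[k])
              ~~~~^^^^^^^^
    fx = function(np.copy(x), *(wrapper_args + args))
  File "fit.py", line 32, in cost
    M,ax,h=hull("top",*p,.023,-.08,.08,4);i=np.zeros(z.shape,np.uint8);cv2.fillPoly(i,[h.astype(np.int32)],1)
           ~~~~^^^^^^^^^^^^^^^^^^^^^^^^^^
  File "fit.py", line 29, in hull
    pts=[proj(c,M+ax*k+r*(np.cos(g)*u+np.sin(g)*v)) for k in(x0,x1) for g in np.arange(0,6.28,.5236)]
         ~~~~^^^^^^^^^^^^^^^^^^^^^^^^^^^^^^^^^^^^^^
  File "h.py", line 14, in proj
    K,R,t=P(cam);c=K@(R@np.asarray(X,float)+t);return c[:2]/c[2]
          ~^^^^^
  File "h.py", line 4, in P
    m=ctrl.camera_model(cam);R=cv2.Rodrigues(np.array(m["rvec"],float))[0];return np.array(m["camera_matrix"],float),R,np.array(m["tvec"],float).ravel()
ValueError: time passes only in moves, steps and waits
```

```bash
sed -i 's/^def P(cam):/import functools\n@functools.cache\ndef P(cam):/' h.py; time python3 fit.py
```

```text
head [ 0.4639 -0.2173 -0.1823  2.3094 -0.0476  0.0567 -0.0503  0.0528]
[[0.7, -0.3], [0.9, -0.3], [1.4, -0.0], [1.0, 0.8], [-1.5, 0.3], [-1.0, -0.2], [-0.1, 0.6], [0.8, 0.1], [0.2, -0.4], [0.2, 0.5], [0.1, -0.3], [0.6, 0.2], [-1.6, 2.2], [0.4, 3.1], [-0.8, 0.9], [-0.1, 1.2], [-0.6, -1.5], [-0.2, 0.2], [-0.1, -0.8], [-0.1, -0.3], [1.6, 2.4]]
lock 0.47067847260852363 -0.09248351015230592 tri (array([ 0.4757, -0.0916,  0.0953]), np.float64(0.00022864456376877403))
slots [(np.float64(0.48079483315774457), np.float64(-0.1258700231364162)), (np.float64(0.44708297801074043), np.float64(-0.30878943386843066))]
orange (array([0.5155, 0.397 , 0.1576]), np.float64(0.0014282791346780575))
[0.4531 0.3672 0.0984 0.438 ] 0.13324155621457873
[0.4542 0.3681 0.1009 0.4428] 0.13140708708303794
[0.456  0.3682 0.1026 0.4568] 0.14779957213829087
real	0m8.640s
user	0m7.085s
sys	0m2.050s
```

Emit:
carry_out(deltas="0.088 0.03 -0.04 0 0; 0.088 0.034 -0.0452 0 0; 0.088 0.034 -0.0452 0 0; 0.088 0.034 -0.0452 0 0; 0.088 0.034 -0.0452 0 0; 0.088 0.034 -0.0452 0 0; 0.088 0.034 -0.0452 0 0; 0.088 0.034 -0.0452 0 0", newtons=40)

```text
time: 2.5
ee_pos: [0.3786, -0.1718, 0.2391]
tool_rot: [0.0, 0.976, 0.219, 0.001]
force: [0.4, -0.6, 0.5]
opening: 0.0878
grip_force: 0.0
```

Emit:
carry_out(deltas="0.088 0.034 -0.0452 0 0; 0.088 0.034 -0.0452 0 0; 0.088 0.034 -0.0452 0 0; 0.088 0.034 -0.0452 0 0; 0.088 0.034 -0.0452 0 0; 0.088 0.034 -0.0452 0 0; 0.088 0.034 -0.0452 0 0; 0.088 0.034 -0.0452 0 0")

```text
time: 3.5
ee_pos: [0.4699, 0.2718, 0.2391]
tool_rot: [0.0, 0.976, 0.219, 0.0]
force: [1.4, -1.0, 0.7]
opening: 0.0882
grip_force: 0.0
```

Emit:
carry_out(deltas="0.088 0.03 -0.04 0 0; 0.088 0.03 -0.04 0 0; 0.088 0.0104 -0.0137 0 0; 0.088 0 0 0.03 0; 0.088 0 0 0.02 0; 0.088 0 0 0 0")

```text
time: 4.25
ee_pos: [0.4919, 0.3827, 0.1861]
tool_rot: [0.001, 0.976, 0.219, -0.002]
force: [-0.6, 0.5, -0.1]
opening: 0.0882
grip_force: 0.0
```

Run:
```python
from h import *
T=ctrl.read_camera("top");S=ctrl.read_camera("side")
a=cv2.resize(T[165:265,110:210],None,fx=4,fy=4,interpolation=cv2.INTER_CUBIC);b=cv2.resize(S[290:390,230:330],None,fx=4,fy=4,interpolation=cv2.INTER_CUBIC)
cv2.imwrite("pics/g1.png",np.hstack([a,b]));s=ctrl.state();print(s["ee_pos"],proj("top",s["ee_pos"]),proj("side",s["ee_pos"]))
```

```text
[0.49347776 0.38392165 0.18898442] [132.46146239 211.73242335] [268.95836073 344.84180628]
```

View pics/g1.png

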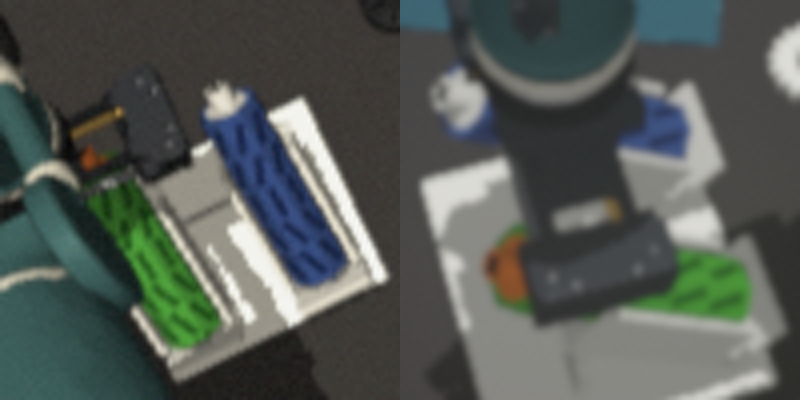

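Emit:
carry_out(deltas="0.088 0.001 -0.0025 0.02 0; 0.088 0 0 0.02 0; 0.088 0 0 0.015 0; 0.088 0 0 0.008 0; 0.088 0 0 0 0")

```text
time: 4.97
ee_pos: [0.4926, 0.3869, 0.1245]
tool_rot: [0.0, 0.976, 0.219, -0.001]
force: [0.3, -0.3, -0.3]
opening: 0.0876
grip_force: 0.0
```

Emit:
carry_out(deltas="0.03 0 0 0 0; 0.03 0 0 0 0; 0.03 0 0 0 0; 0.03 0 0 0 0; 0.03 0 0 0 0")

```text
time: 5.6
ee_pos: [0.4933, 0.3872, 0.1259]
tool_rot: [0.0, 0.976, 0.219, 0.0]
force: [-0.5, -0.0, 1.2]
opening: 0.0436
grip_force: 39.9
```

Emit:
carry_out(deltas="0.03 0 0 -0.01 0; 0.03 0 0 -0.02 0; 0.03 0 0 -0.03 0; 0.03 0 0 -0.03 0; 0.03 0 0 -0.03 0; 0.03 0 0 -0.01 0; 0.03 0 0 0 0")

```text
time: 6.48
ee_pos: [0.4936, 0.3875, 0.257]
tool_rot: [-0.0, 0.976, 0.219, 0.001]
force: [0.4, 0.4, -1.5]
opening: 0.0436
grip_force: 39.9
```

Run:
```python
from h import *
T=ctrl.read_camera("top");S=ctrl.read_camera("side")
a=cv2.resize(T[165:265,100:200],None,fx=4,fy=4,interpolation=cv2.INTER_CUBIC);b=cv2.resize(S[270:370,240:340],None,fx=4,fy=4,interpolation=cv2.INTER_CUBIC)
cv2.imwrite("pics/g2.png",np.hstack([a,b]));s=ctrl.state();print(s["ee_pos"],s["opening"],s["force"],s["torque"])
m=cv2.inRange(cv2.cvtColor(S,cv2.COLOR_BGR2HSV),(40,110,50),(78,255,255))[270:370,240:340];print(cv2.minAreaRect(cv2.findNonZero(m)))
```

```text
[0.49257141 0.3868488  0.25453624] 0.04340744549138094 [-0.5290446  -0.39165144 -2.28237026] [ 0.0298838  -0.02345366 -0.00071062]
((48.45849609375, 60.53657531738281), (66.33771514892578, 20.701377868652344), 9.9506254196167)
```

View pics/g2.png

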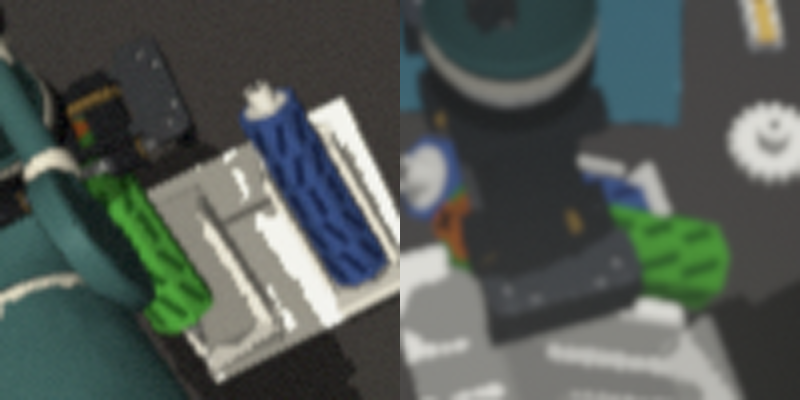

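Run:
```python
from h import *
e=np.array([.4930,.3872,.2555]);a=.4418;h=np.array([np.cos(a),np.sin(a),0]);u=np.array([-np.sin(a),np.cos(a),0]);zz=np.array([0,0,1])
G=e+.019*zz
for b in(30,40,50,60,70):
    # mid relative to grasp in roller frame (from 40deg): grasp is 8mm above axis at s=57
    s0=-.057-.008*np.sin(np.radians(40)); n0=-.008*np.cos(np.radians(40))
    B=np.radians(b);ax=h*np.cos(B)+zz*np.sin(B);n=-h*np.sin(B)+zz*np.cos(B);M=G+ax*s0+n*n0
    for c in("side","top"):
        p=np.array([proj(c,M-ax*.08+.0225*(np.cos(g)*u+np.sin(g)*n)) for g in np.arange(0,6.28,.4)]);print(b,c,M.round(3),p.min(0).round(),p.max(0).round(),p.mean(0).round(), end=" ")
    print()
```

```text
30 side [0.447 0.365 0.238] [317. 319.] [330. 340.] [323. 330.] 30 top [0.447 0.365 0.238] [139. 244.] [154. 253.] [146. 249.] 
40 side [0.454 0.369 0.23 ] [309. 326.] [324. 347.] [316. 336.] 40 top [0.454 0.369 0.23 ] [139. 239.] [154. 250.] [146. 245.] 
50 side [0.461 0.372 0.223] [299. 332.] [316. 353.] [308. 342.] 50 top [0.461 0.372 0.223] [139. 234.] [153. 245.] [146. 240.] 
60 side [0.47  0.376 0.218] [289. 338.] [308. 358.] [298. 348.] 60 top [0.47  0.376 0.218] [137. 228.] [151. 240.] [144. 234.] 
70 side [0.479 0.381 0.214] [278. 343.] [298. 363.] [288. 353.] 70 top [0.479 0.381 0.214] [135. 221.] [149. 234.] [142. 227.]
```

Emit:
carry_out(deltas="0.03 0 0 -0.03 0; 0.03 -0.004 0.014 -0.01 0; 0.03 -0.0129 0.045 0 0; 0.03 -0.0129 0.052 0 0; 0.03 -0.0129 0.052 0 0; 0.03 -0.0129 0.052 0 0; 0.03 -0.0129 0.052 0 0; 0.03 -0.0088 0.037 0 0")

```text
time: 7.58
ee_pos: [0.5526, 0.0762, 0.2944]
tool_rot: [0.0, 0.976, 0.218, -0.001]
force: [0.6, 0.3, -2.3]
opening: 0.0439
grip_force: 39.9
```

Emit:
carry_out(deltas="0.03 0 0 0.04 0; 0.03 0 0 0.05 0; 0.03 0 0 0.05 0; 0.03 0 0 0.03 0; 0.03 0 0 0 0")

```text
time: 8.2
ee_pos: [0.5495, 0.0783, 0.1215]
tool_rot: [-0.0, 0.976, 0.219, -0.004]
force: [0.4, -0.7, -0.5]
opening: 0.0434
grip_force: 39.9
```

Emit:
carry_out(deltas="0.03 0 0 0.012 0; 0.03 0 0 0.01 0; 0.03 0 0 0.006 0; 0.03 0 0 0.002 0; 0.03 0 0 0 0")

```text
time: 8.82
ee_pos: [0.5535, 0.0795, 0.0959]
tool_rot: [0.0, 0.976, 0.219, 0.0]
force: [-1.2, 0.4, -1.8]
opening: 0.0438
grip_force: 39.9
```

Near touching; ease the grip and follow the arc down.

Emit:
carry_out(deltas="0.03 0 0 0.002 0; 0.03 0.009 0 0.0085 0; 0.03 0.009 0 0.009 0; 0.03 0.0075 0 0.01 0; 0.03 0.0075 0 0.0103 0; 0.03 0 0 0 0", newtons=15)

```text
time: 9.57
ee_pos: [0.5824, 0.0938, 0.0541]
tool_rot: [-0.0, 0.976, 0.219, -0.001]
force: [-0.0, -0.5, -1.2]
opening: 0.0441
grip_force: 15.0
```

```bash
cat > pit.py <<'E'
from h import *
S=ctrl.read_camera("side");T=ctrl.read_camera("top");e=ctrl.state()["ee_pos"];a=.4418;h=np.array([np.cos(a),np.sin(a),0]);u=np.array([-np.sin(a),np.cos(a),0]);zz=np.array([0,0,1])
G=e+.019*zz
for n_,c,I,x0,x1,y0,y1 in(("side",'side',S,200,335,200,315),("top",'top',T,190,300,150,255)):
    m=cv2.inRange(cv2.cvtColor(I,cv2.COLOR_BGR2HSV),(40,110,50),(78,255,255));p=np.argwhere(m[y0:y1,x0:x1])[:,::-1]+[x0,y0];print(c,len(p),p.min(0),p.max(0),p.mean(0))
    cv2.imwrite(f"pics/p_{c}.png",cv2.resize(I[y0:y1,x0:x1],None,fx=4,fy=4,interpolation=cv2.INTER_CUBIC))
for b in(0,10,20,30,40):
    B=np.radians(b);ax=h*np.cos(B)+zz*np.sin(B);n=-h*np.sin(B)+zz*np.cos(B);M=G-ax*.0621-n*.0061
    print(b,[np.r_[p.min(0),p.max(0)].round().tolist() for c in("side","top") for p in[np.array([proj(c,M+ax*k+.0225*(np.cos(g)*u+np.sin(g)*n)) for g in np.arange(0,6.28,.3) for k in(-.08,.08)])]])
E
python3 pit.py
```

```text
side 462 [245 257] [302 275] [287.83116883 265.27705628]
top 184 [246 202] [259 230] [252.39130435 219.42391304]
0 [[247.0, 246.0, 308.0, 275.0], [228.0, 181.0, 262.0, 232.0]]
10 [[246.0, 251.0, 307.0, 275.0], [228.0, 181.0, 262.0, 232.0]]
20 [[245.0, 257.0, 305.0, 274.0], [227.0, 181.0, 261.0, 232.0]]
30 [[244.0, 256.0, 302.0, 279.0], [227.0, 180.0, 260.0, 230.0]]
40 [[243.0, 256.0, 297.0, 284.0], [227.0, 180.0, 259.0, 227.0]]
```

Emit:
carry_out(deltas="0.03 0.006 0 0.0108 0; 0.03 0.005 0 0.0105 0; 0.03 0.004 0 0.0105 0; 0.03 0.002 0 0.007 0; 0.03 0 0 0.002 0; 0.03 0 0 0 0")

```text
time: 10.42
ee_pos: [0.5984, 0.1009, 0.0157]
tool_rot: [-0.0, 0.976, 0.219, -0.0]
force: [-3.6, -0.9, 6.5]
opening: 0.0438
grip_force: 15.0
```

```bash
python3 pit.py; python3 -c "
from h import *
s=ctrl.state();print(s['ee_pos'],s['force'],s['torque'])"
```

```text
side 531 [264 258] [298 280] [281.92090395 268.7306968 ]
top 194 [244 199] [258 226] [250.3556701  216.03092784]
0 [[241.0, 256.0, 301.0, 285.0], [227.0, 179.0, 260.0, 229.0]]
10 [[240.0, 262.0, 301.0, 285.0], [227.0, 179.0, 260.0, 229.0]]
20 [[239.0, 267.0, 299.0, 284.0], [227.0, 179.0, 260.0, 228.0]]
30 [[238.0, 267.0, 295.0, 288.0], [227.0, 179.0, 259.0, 227.0]]
40 [[238.0, 266.0, 291.0, 293.0], [227.0, 178.0, 257.0, 224.0]]
[0.59842737 0.10087412 0.01567712] [-3.47697038 -0.05976567  6.30627098] [-0.06089197  0.5540461   0.06489148]
```

Emit:
carry_out(deltas="0.03 0 0 0 0; 0.03 0 0 0 0; 0.06 0 0 0 0; 0.088 0 0 0 0; 0.088 0 0 0 0; 0.088 0 0 -0.03 0; 0.088 0 0 -0.04 0; 0.088 0 0 -0.05 0", newtons=3)

```text
time: 11.52
ee_pos: [0.5974, 0.1006, 0.1349]
tool_rot: [-0.0, 0.976, 0.219, -0.001]
force: [0.1, -0.4, -0.9]
opening: 0.0881
grip_force: 0.0
```

Emit:
carry_out(deltas="0.088 0 0.03 -0.05 0; 0.088 0 0.05 0 0; 0.088 0 0.06 0 0; 0.088 0 0.06 0 0; 0.088 0 0 0 0")

```text
time: 12.15
ee_pos: [0.6852, -0.0842, 0.1847]
tool_rot: [0.001, 0.976, 0.217, 0.0]
force: [-0.6, -0.5, 0.4]
opening: 0.0878
grip_force: 0.0
```

```bash
cat > rol.py <<'E'
from h import *
from scipy.optimize import minimize
np.set_printoptions(precision=4,suppress=True)
s=ctrl.state();print(s["ee_pos"],s["force"])
Z=.025;ms=[]
for c,(x0,y0,x1,y1) in(("top",(190,150,300,255)),("side",(200,220,335,315))):
    I=ctrl.read_camera(c);hsv=cv2.cvtColor(I,cv2.COLOR_BGR2HSV)
    m=cv2.inRange(hsv,(40,110,50),(78,255,255));z=np.zeros_like(m);z[y0:y1,x0:x1]=m[y0:y1,x0:x1];o=cv2.inRange(hsv,(3,140,100),(18,255,255));oo=np.argwhere(o[y0:y1,x0:x1])[:,::-1].mean(0)+[x0,y0]
    print(c,"orange",oo,onz(c,oo,Z),"green",onz(c,np.argwhere(z)[:,::-1].mean(0),Z+.008))
    z=cv2.morphologyEx(z,cv2.MORPH_CLOSE,np.ones((5,5)));ms.append((c,cv2.resize(z,None,fx=4,fy=4)>127))
    cv2.imwrite(f"pics/r_{c}.png",cv2.resize(I[y0:y1,x0:x1],None,fx=4,fy=4,interpolation=cv2.INTER_CUBIC))
def cost(p):
    t=0;a=p[2];ax=np.array([np.cos(a),np.sin(a),0]);u=np.array([-ax[1],ax[0],0]);M=np.array([p[0],p[1],Z])
    for c,z in ms:
        q=np.array([proj(c,M+k*ax+.0238*(np.cos(g)*u+np.array([0,0,np.sin(g)]))) for k in(-.08,.08) for g in np.arange(.3927,6.28,.7854)])
        i=np.zeros(z.shape,np.uint8);cv2.fillPoly(i,[cv2.convexHull(((q+.5)*4).astype(np.int32))],1);i=i>0;t+=1-(i&z).sum()/(i|z).sum()
    return t
x0=np.array([.5435,.0747,.44]);g=minimize(cost,x0,method="Nelder-Mead",options=dict(initial_simplex=[x0,x0+[.01,0,0],x0+[0,.01,0],x0+[0,0,.1]],maxiter=120));print(g.x,g.fun)
E
python3 rol.py
```

```text
[ 0.6852 -0.0842  0.1847] [-0.6042 -0.5022  0.3581]
top orange [230.4667 177.4   ] [0.634  0.1185 0.025 ] green [0.5659 0.089  0.033 ]
side orange [236.6286 279.2571] [0.6306 0.1157 0.025 ] green [0.5478 0.0827 0.033 ]
[0.5503 0.0794 0.4334] 0.3630850097152636
```

```bash
python3 -c "
import cv2,numpy as np
a=cv2.imread('pics/r_top.png');b=cv2.imread('pics/r_side.png');b=cv2.resize(b,(360,253));a=cv2.resize(a,(440,420));b=cv2.copyMakeBorder(b,0,167,0,0,0);cv2.imwrite('pics/r1.png',np.hstack([a,b]))"
```

```text
(no output)
```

View pics/r1.png

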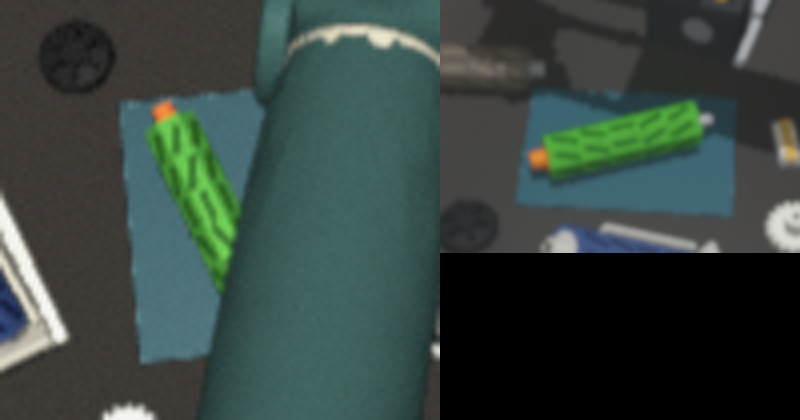

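```bash
sed 's/for c,z in ms:/for c,z in ms[1:]:/' rol.py > rols.py; python3 rols.py
```

```text
[ 0.6837 -0.0805  0.1845] [-0.8868  0.0433  0.6548]
top orange [230.4667 177.4   ] [0.634  0.1185 0.025 ] green [0.5671 0.0895 0.033 ]
side orange [236.6286 279.2571] [0.6306 0.1157 0.025 ] green [0.548  0.0828 0.033 ]
[0.5494 0.0767 0.457 ] 0.060398397119461045
```

Emit:
carry_out(deltas="0.088 -0.0133 -0.05 0 0; 0.088 -0.0133 -0.05 0 0; 0.088 -0.0133 -0.05 0 0; 0.088 -0.0132 -0.0505 0.02 0; 0.088 0 0 0.05 0; 0.088 0 0 0.045 0; 0.088 0 0 0 0")

```text
time: 13.22
ee_pos: [0.5455, 0.0796, 0.0666]
tool_rot: [-0.001, 0.975, 0.22, -0.004]
force: [-0.2, -0.9, 0.5]
opening: 0.0883
grip_force: 0.0
```

Emit:
carry_out(deltas="0.088 0 0 0.025 0; 0.088 0 0 0.02 0; 0.088 0 0 0.009 0; 0.088 0 0 0 0; 0.03 0 0 0 0; 0.03 0 0 0 0; 0.03 0 0 0 0; 0.03 0 0 0 0", newtons=35)

```text
time: 14.22
ee_pos: [0.5504, 0.0785, 0.0163]
tool_rot: [0.0, 0.976, 0.219, 0.0]
force: [0.2, -1.3, -0.4]
opening: 0.05
grip_force: 0.0
```

Emit:
carry_out(deltas="0.03 0 0 0 0; 0.03 0 0 0 0; 0.03 0 0 0 0")

```text
time: 14.6
ee_pos: [0.5502, 0.0785, 0.0161]
tool_rot: [0.0, 0.976, 0.219, -0.0]
force: [-0.3, -0.4, 0.3]
opening: 0.0438
grip_force: 35.0
```

Emit:
carry_out(deltas="0.03 0 0 -0.01 0; 0.03 0 0 -0.03 0; 0.03 0 0 -0.04 0; 0.03 0 0 -0.05 0; 0.03 0 0 -0.04 0; 0.03 0 0 0 0")

```text
time: 15.35
ee_pos: [0.5532, 0.0789, 0.1909]
tool_rot: [0.001, 0.976, 0.219, 0.004]
force: [-0.2, 0.1, -1.1]
opening: 0.044
grip_force: 35.0
```

Emit:
carry_out(deltas="0.03 0 0 -0.03 0; 0.03 -0.034 0.0384 0 0; 0.03 -0.034 0.0384 0 0; 0.03 -0.034 0.0384 0 0; 0.03 -0.034 0.0384 0 0; 0.03 -0.034 0.0384 0 0; 0.03 -0.034 0.0384 0 0; 0.03 0 0 0 0")

```text
time: 16.35
ee_pos: [0.4622, -0.2192, 0.2141]
tool_rot: [-0.001, 0.976, 0.217, -0.001]
force: [1.1, 0.0, -1.2]
opening: 0.0434
grip_force: 35.0
```

Emit:
carry_out(deltas="0.03 0 0 0 -9; 0.03 0 0 0 -9; 0.03 0 0 0 -9; 0.03 0 0 0 -9; 0.03 0 0 0 -9; 0.03 0 0 0 -9.3; 0.03 0 0 0 0; 0.03 0 0 0 0")

```text
time: 17.35
ee_pos: [0.4642, -0.2161, 0.2153]
tool_rot: [-0.001, 0.769, 0.639, -0.0]
force: [0.1, -0.0, -2.4]
opening: 0.0439
grip_force: 35.0
```

```bash
cat > hd.py <<'E'
from h import *
import sys
np.set_printoptions(precision=4,suppress=True)
s=ctrl.state();w,x,y,z=s["tool_rot"];print(s["ee_pos"],"yaw",np.arctan2(2*x*y,x*x-y*y),s["force"],s["torque"])
im=[]
for c,(x0,y0,x1,y1) in(("top",(270,150,390,260)),("side",(240,100,360,240))):
    I=ctrl.read_camera(c);hsv=cv2.cvtColor(I,cv2.COLOR_BGR2HSV)
    for n,lo,hi in(("orange",(3,140,100),(18,255,255)),("green",(40,110,50),(78,255,255))):
        p=np.argwhere(cv2.inRange(hsv,lo,hi)[y0:y1,x0:x1])[:,::-1]+[x0,y0]
        if len(p): print(c,n,len(p),p.mean(0),p.min(0),p.max(0))
    im.append(cv2.resize(I[y0:y1,x0:x1],(400,int(400*(y1-y0)/(x1-x0))),interpolation=cv2.INTER_CUBIC))
im[0]=cv2.copyMakeBorder(im[0],0,im[1].shape[0]-im[0].shape[0],0,0,0);cv2.imwrite(f"pics/{sys.argv[1]}.png",np.hstack(im))
E
python3 hd.py h1
```

```text
[ 0.4642 -0.2161  0.2153] yaw 1.3876041018496343 [ 0.1419 -0.0388 -2.3594] [-0.0537 -0.0312  0.0137]
top orange 28 [309.1071 212.3214] [307 210] [311 215]
top green 255 [337.6745 217.2078] [311 205] [365 228]
side orange 78 [305.9487 168.9744] [301 165] [311 173]
side green 464 [314.0323 151.0129] [300 131] [325 172]
```

View pics/h1.png

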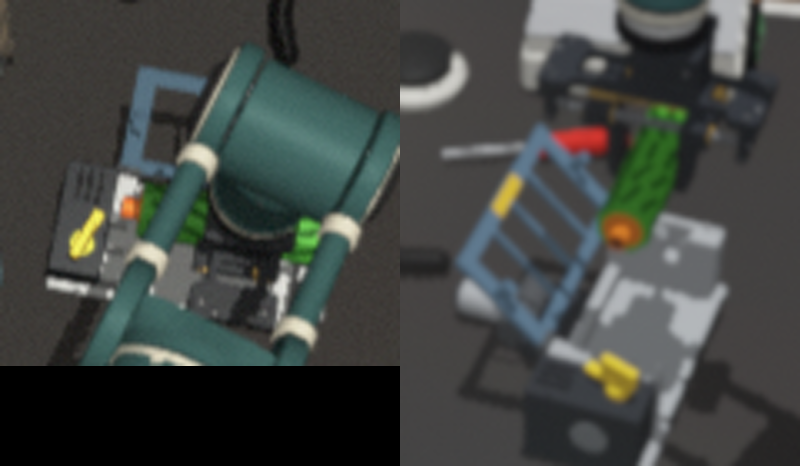

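Run:
```python
from h import *
np.set_printoptions(precision=4,suppress=True)
X,Y,a=.4639,-.2173,-.1823
def H(p): d=p[:2]-[X,Y];return np.array([d[0]*np.cos(a)+d[1]*np.sin(a),-d[0]*np.sin(a)+d[1]*np.cos(a),p[2]])
p,e=tri((305.9,169),(309.1,212.3));print(p,e,H(p))
# expected from roller centred at TCP
t=np.array([.4642,-.2161,.2153]);print(H(t))
u=np.array([np.cos(1.3876),np.sin(1.3876),0])
M=t+[0,0,.010]
for c in("side","top"):
  print(c,"drive end",proj(c,M+u*.096),"mid-journal",proj(c,M+u*.088))
  q=np.array([proj(c,M+k*u+.0225*np.array([np.sin(1.3876)*np.cos(g),-np.cos(1.3876)*np.cos(g),np.sin(g)])) for k in(-.08,.08) for g in np.arange(0,6.28,.3)]);print(q.min(0),q.max(0))
```

```text
[ 0.4785 -0.1282  0.2305] 0.0016478725584456292 [-0.0018  0.0902  0.2305]
[0.0001 0.0012 0.2153]
side drive end [304.6497 171.9731] mid-journal [305.5337 170.1091]
[298.5708 127.5898] [330.0876 174.6274]
top drive end [306.7024 211.2363] mid-journal [309.4919 211.7062]
[310.9567 204.3812] [370.1155 229.4863]
```

Emit:
carry_out(deltas="0.03 0 0 0.04 0; 0.03 0 0 0.04 0; 0.03 0 0 0.03 0; 0.03 0 0 0.02 0; 0.03 0 0 0 0; 0.03 0 0 0 0")

```text
time: 18.2
ee_pos: [0.465, -0.2173, 0.087]
tool_rot: [0.001, 0.768, 0.64, 0.0]
force: [0.2, 0.7, -0.3]
opening: 0.0439
grip_force: 35.0
```

Emit:
carry_out(deltas="0.03 0 0 0.005 0; 0.03 0 0 0.005 0; 0.03 0 0 0.003 0; 0.03 0 0 0 0")

```text
time: 18.7
ee_pos: [0.4641, -0.2168, 0.0728]
tool_rot: [-0.0, 0.768, 0.64, -0.0]
force: [-0.4, 0.2, -1.6]
opening: 0.0434
grip_force: 35.0
```

Emit:
carry_out(deltas="0.03 0 0 0.004 0; 0.03 0 0 0.004 0; 0.03 0 0 0.003 0; 0.03 0 0 0 0")

```text
time: 19.2
ee_pos: [0.4639, -0.2169, 0.062]
tool_rot: [-0.0, 0.768, 0.64, -0.0]
force: [-3.0, 0.3, 0.0]
opening: 0.0441
grip_force: 35.0
```

```bash
python3 hd.py h2
```

```text
[ 0.4639 -0.2169  0.062 ] yaw 1.3892760928748353 [-3.0365  0.3361  0.0437] [-0.2314  0.3083 -0.2287]
top orange 24 [306.5833 220.375 ] [304 218] [309 223]
top green 163 [332.2086 225.3926] [309 215] [356 235]
side orange 9 [305.8889 206.1111] [303 205] [308 208]
side green 376 [311.0479 191.2739] [299 173] [321 207]
```

Emit:
carry_out(deltas="0.03 0 0 -0.003 0; 0.03 0 -0.002 0 1; 0.03 0 0 0 0; 0.03 0 0 0.003 0; 0.03 0 0 0 0")

```text
time: 19.92
ee_pos: [0.4621, -0.2164, 0.0617]
tool_rot: [-0.0, 0.774, 0.634, -0.0]
force: [1.0, 0.3, -0.8]
opening: 0.0441
grip_force: 35.0
```

```bash
python3 -c "
from h import *
s=ctrl.state();print(s['ee_pos'],s['force'],s['torque'])"
```

```text
[ 0.4621473  -0.21644378  0.06170982] [ 0.98540488  0.34108021 -0.80994646] [-0.00580916 -0.07864374 -0.02831406]
```

Nearly force-free. Continue down in small steps.

Emit:
carry_out(deltas="0.03 0 0 0.002 0; 0.03 0 0 0.002 0; 0.03 0 0 0 0")

```text
time: 20.3
ee_pos: [0.4622, -0.2165, 0.0578]
tool_rot: [-0.0, 0.774, 0.633, -0.0]
force: [-0.5, -0.3, -0.5]
opening: 0.0435
grip_force: 35.0
```

```bash
python3 -c "
from h import *
s=ctrl.state();print(s['ee_pos'],s['force'],s['torque'])"
```

```text
[ 0.4621898  -0.2165054   0.05779498] [-0.4755285  -0.28620038 -0.51542289] [-0.01702489 -0.05450263 -0.00200193]
```

Emit:
carry_out(deltas="0.03 0 0 0.003 0; 0.03 0 0 0.003 0; 0.03 0 0 0.002 0; 0.03 0 0 0.002 0; 0.03 0 0 0 0")

```text
time: 20.92
ee_pos: [0.4622, -0.2165, 0.0479]
tool_rot: [-0.0, 0.774, 0.633, -0.0]
force: [0.3, 1.1, -1.2]
opening: 0.0439
grip_force: 35.0
```

```bash
python3 -c "
from h import *
s=ctrl.state();print(s['ee_pos'],s['force'],s['torque'])"
```

```text
[ 0.4622281  -0.21652401  0.0478792 ] [ 0.30999532  1.07544365 -1.20346253] [-0.02175818  0.00315394  0.00044178]
```

Emit:
carry_out(deltas="0.03 0 0 0.0015 0; 0.03 0 0 0.0015 0; 0.03 0 0 0 0")

```text
time: 21.3
ee_pos: [0.4627, -0.2168, 0.046]
tool_rot: [0.0, 0.774, 0.634, 0.0]
force: [-2.7, 0.8, 5.1]
opening: 0.0432
grip_force: 35.0
```

```bash
python3 -c "
from h import *
s=ctrl.state();print(s['ee_pos'],s['force'],s['torque'])"; python3 hd.py h3
```

```text
[ 0.46266781 -0.21680426  0.04602643] [-2.70546861  0.75902607  5.10011231] [0.29259514 0.23004012 0.09180227]
[ 0.4627 -0.2168  0.046 ] yaw 1.3721764234052216 [-2.7055  0.759   5.1001] [0.2926 0.23   0.0918]
top orange 21 [306.619  221.1905] [305 219] [309 224]
top green 145 [332.6138 226.269 ] [309 216] [355 236]
side green 341 [311.2639 194.6334] [300 178] [321 208]
```

Emit:
carry_out(deltas="0.03 0 0 0 0; 0.03 0 0 0.001 0; 0.03 0 0 0 0; 0.055 0 0 0 0; 0.06 0 0 0 0; 0.06 0 0 0 0", newtons=3)

```text
time: 22.15
ee_pos: [0.4624, -0.2166, 0.044]
tool_rot: [-0.0, 0.774, 0.633, 0.0]
force: [-0.6, -0.1, 1.5]
opening: 0.0602
grip_force: 0.0
```

```bash
python3 hd.py h4
```

```text
[ 0.4624 -0.2166  0.044 ] yaw 1.3720513449652283 [-0.5761 -0.1256  1.451 ] [-0.0487 -0.0758 -0.019 ]
top orange 22 [306.5909 221.3182] [305 219] [309 224]
top green 141 [332.4184 226.4539] [309 216] [355 236]
side green 349 [312.1089 194.1948] [300 178] [324 208]
```

Emit:
carry_out(deltas="0.064 0 0 -0.01 0; 0.064 0 0 -0.03 0; 0.064 0 0 -0.05 0; 0.03 0 0 -0.05 0; 0 0 0 -0.05 -1; 0 0 0.02 0 0; 0 0 0.05 0 0; 0 0 0.05 0 0", newtons=30)

```text
time: 23.25
ee_pos: [0.5816, -0.2386, 0.2354]
tool_rot: [0.001, 0.768, 0.64, 0.0]
force: [0.7, -0.1, -0.5]
opening: 0.0162
grip_force: 0.0
```

Emit:
carry_out(deltas="0 0 0.05 0 0; 0 0 0 0 0; 0 0 0 0 0")

```text
time: 23.62
ee_pos: [0.629, -0.247, 0.2338]
tool_rot: [-0.001, 0.768, 0.64, -0.0]
force: [-0.8, 0.3, -0.4]
opening: 0.0007
grip_force: 0.0
```

```bash
python3 hd.py h5
```

```text
[ 0.629  -0.247   0.2338] yaw 1.3897337574652755 [-0.7793  0.2913 -0.37  ] [-0.0109 -0.0951  0.028 ]
top green 86 [356.0581 230.7209] [352 224] [360 237]
side green 487 [314.0534 189.8234] [300 172] [326 208]
```

View pics/h5.png

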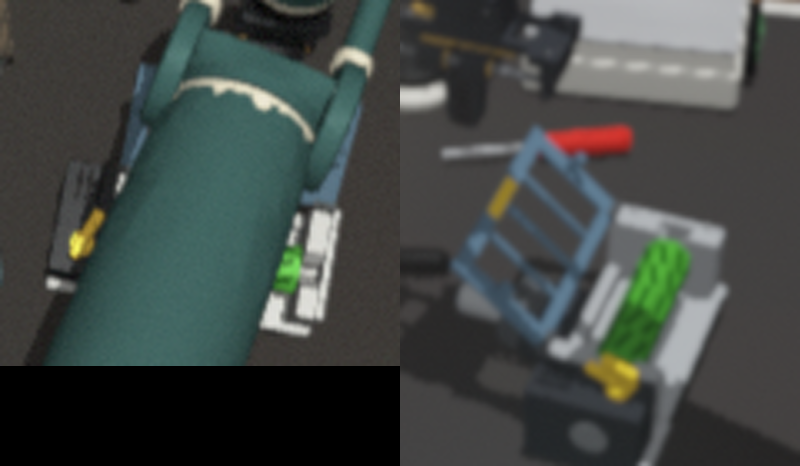

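Emit:
carry_out(deltas="0 0 0 0.03 0; 0 0 0 0.04 0; 0 0 0 0.014 0; 0 0 0 0 0; 0 0 -0.01 0 0; 0 0 -0.008 0 0")

```text
time: 24.48
ee_pos: [0.6159, -0.2452, 0.1545]
tool_rot: [0.005, 0.768, 0.64, 0.003]
force: [12.3, -0.1, 8.3]
opening: 0.0004
grip_force: 6.8
```

Emit:
carry_out(deltas="0 0 -0.015 -0.005 0; 0 0 -0.015 -0.005 0; 0 0 -0.013 -0.007 0; 0 0 -0.013 -0.007 0; 0 0 -0.012 -0.004 0; 0 0 -0.013 -0.003 0; 0 0 -0.0125 -0.001 0")

```text
time: 25.35
ee_pos: [0.5211, -0.2277, 0.1857]
tool_rot: [0.003, 0.768, 0.64, 0.001]
force: [0.1, -0.8, 0.0]
opening: 0.0004
grip_force: 0.3
```

```bash
python3 hd.py h6
```

```text
[ 0.5211 -0.2277  0.1857] yaw 1.3898986239346054 [ 0.1033 -0.8393  0.0303] [-0.0821 -0.1312 -0.0255]
top orange 4 [305.25 219.75] [305 219] [306 221]
top green 1 [355. 225.] [355 225] [355 225]
side orange 1 [307. 140.] [307 140] [307 140]
side green 494 [313.7692 190.0992] [300 172] [326 208]
```

View pics/h6.png

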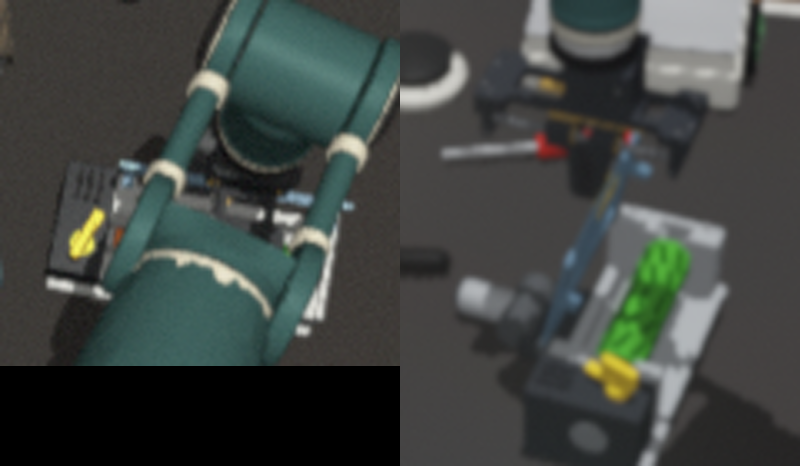

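Emit:
carry_out(deltas="0 0 -0.0125 0.004 0; 0 0 -0.012 0.006 0; 0 0 -0.011 0.007 0; 0 0 -0.01 0.008 0; 0 0 -0.009 0.0095 0; 0 0 -0.0076 0.0105 0; 0 0 -0.0064 0.0115 0; 0 0 -0.0043 0.012 0")

```text
time: 26.45
ee_pos: [0.4479, -0.2139, 0.1127]
tool_rot: [-0.0, 0.768, 0.64, -0.0]
force: [0.1, 0.2, 0.5]
opening: 0.001
grip_force: 0.2
```

Emit:
carry_out(deltas="0 0 -0.0027 0.0125 0; 0 0 -0.0015 0.009 0; 0 0 0 0.002 0; 0 0 0 0 0; 0 0 0 0 0")

```text
time: 27.08
ee_pos: [0.4447, -0.2135, 0.0906]
tool_rot: [0.0, 0.768, 0.64, 0.0]
force: [-0.8, -0.4, 0.1]
opening: 0.0005
grip_force: 0.0
```

Emit:
carry_out(deltas="0 0 0 0.002 0; 0 0 0 0.002 0; 0 0 0 0.002 0; 0 0 0 0 0")

```text
time: 27.58
ee_pos: [0.4448, -0.2136, 0.087]
tool_rot: [0.0, 0.768, 0.64, 0.0]
force: [-7.3, 4.2, 18.9]
opening: 0.0006
grip_force: 9.8
```

```bash
cat > gd.py <<'E'
from h import *
np.set_printoptions(precision=4,suppress=True)
s=ctrl.state();print(s["ee_pos"],s["force"],s["time"])
X,Y,a=.4639,-.2173,-.1823
W=lambda x,y,z:np.array([X+x*np.cos(a)-y*np.sin(a),Y+x*np.sin(a)+y*np.cos(a),z])
for c,b in(("top",(270,150,390,260)),("side",(240,100,360,240))):
    I=ctrl.read_camera(c);hsv=cv2.cvtColor(I,cv2.COLOR_BGR2HSV);x0,y0,x1,y1=b
    n,l,st,ce=cv2.connectedComponentsWithStats(cv2.inRange(hsv,(22,120,100),(34,255,255))[y0:y1,x0:x1]);print(c,"yellow",[(ce[i]+[x0,y0],st[i,4]) for i in range(1,n) if st[i,4]>4])
    print(c,"mark expect at q=0,.1,.3",[proj(c,W(.062-.103*np.cos(q)+.0025*np.sin(q),0,.0845+.103*np.sin(q)+.0025*np.cos(q))) for q in(0,.1,.3)], "lock",proj(c,W(-.016,.124,.107)))
    m=cv2.inRange(hsv,(98,70,50),(112,220,220))[y0:y1,x0:x1];p=np.argwhere(m)[:,::-1]+[x0,y0];print(len(p),p.min(0) if len(p) else 0,p.max(0) if len(p) else 0)
    print("corners q=0",[proj(c,W(x,y,.087)).round(1) for x in(.062,-.048) for y in(.102,-.102)])
E
python3 gd.py
```

```text
[ 0.4448 -0.2136  0.087 ] [-7.3337  4.1571 18.8819] 27.575
top yellow [(array([295.2911, 220.3544]), np.int32(79)), (array([325., 237.]), np.int32(5))]
top mark expect at q=0,.1,.3 [array([333.5492, 237.0473]), array([333.923 , 236.4067]), array([334.8203, 234.1365])] lock [295.5704 221.573 ]
26 [304 203] [354 242]
corners q=0 [array([306.4, 199.5]), array([370.7, 210.3]), array([300.7, 233.8]), array([365.8, 244.8])]
side yellow [(array([325.9487, 189.641 ]), np.int32(39)), (array([303.5625, 213.1328]), np.int32(128))]
side mark expect at q=0,.1,.3 [array([325.5266, 188.7873]), array([325.5196, 186.2621]), array([324.508 , 181.0213])] lock [305.6193 210.2685]
392 [285 164] [335 213]
corners q=0 [array([282.2, 203.4]), array([303.2, 160.3]), array([318.2, 212.5]), array([336.5, 168. ])]
```

Emit:
carry_out(deltas="0 0 0 -0.01 0; 0 0 0 -0.04 0; 0.03 0 0 -0.05 0; 0.05 0 0 0 0; 0.05 0 0 0 0")

```text
time: 28.3
ee_pos: [0.444, -0.2132, 0.1838]
tool_rot: [-0.0, 0.768, 0.64, -0.0]
force: [0.5, 0.0, 0.5]
opening: 0.0287
grip_force: 0.0
```

```bash
python3 gd.py | grep -E "yellow|\[ 0"
cat > lk.py <<'E'
from h import *
from scipy.optimize import minimize
np.set_printoptions(precision=4,suppress=True)
ms=[]
for c,im,(x0,y0,x1,y1) in(("top",ctrl.read_camera("top"),(283,205,310,232)),("side",ctrl.read_camera("side"),(290,203,318,225))):
    m=cv2.inRange(cv2.cvtColor(im,cv2.COLOR_BGR2HSV),(22,120,90),(34,255,255));z=np.zeros_like(m);z[y0:y1,x0:x1]=m[y0:y1,x0:x1];ms.append((c,cv2.resize(z,None,fx=8,fy=8,interpolation=cv2.INTER_LINEAR)>127))
def box(p,x0,x1,w,z0,z1):
    a=p[2];return [np.array([p[0]+x*np.cos(a)-y*np.sin(a),p[1]+x*np.sin(a)+y*np.cos(a),z]) for x in(x0,x1) for y in(-w,w) for z in(z0,z1)]
def cost(p):
    t=0
    for c,z in ms:
        i=np.zeros(z.shape,np.uint8)
        for B in(box(p,-.018,.018,.0045,.095,.115),box(p,0,.034,.006,.088,.095)):
            cv2.fillPoly(i,[cv2.convexHull(((np.array([proj(c,b) for b in B])+.5)*8).astype(np.int32))],1)
        i=i>0;t+=1-(i&z).sum()/(i|z).sum()
    return t
for a0 in(-.35,-.6):
    x0=np.array([.4707,-.0925,a0]);g=minimize(cost,x0,method="Nelder-Mead",options=dict(initial_simplex=[x0,x0+[.004,0,0],x0+[0,.004,0],x0+[0,0,.2]],maxiter=120));print(g.x,g.fun)
print(ctrl.state()["ee_pos"])
E
python3 lk.py
```

```text
[ 0.444  -0.2132  0.1838] [0.4988 0.01   0.4857] 28.3
top yellow [(array([295.3125, 220.4125]), np.int32(80)), (array([325.625, 237.125]), np.int32(8)), (array([336.3333, 239.4167]), np.int32(12))]
side yellow [(array([326. , 189.5]), np.int32(38)), (array([303.5496, 212.9695]), np.int32(131))]
[ 0.4712 -0.0872 -0.5877] 0.5381062281158729
[ 0.4711 -0.0872 -0.6021] 0.5413842004210613
[ 0.4431 -0.2127  0.1823]
```

Emit:
carry_out(deltas="0.05 0.04 0.0018 0 0; 0.05 0.045 0.0018 0 0; 0.05 0.0402 0.0018 0 0; 0.05 0 0 0 -9.7; 0.05 0 0 0 -9.7; 0.05 0 0 0 -9.7; 0.05 0 0 0 -9.7; 0.05 0 0 0 -9.7")

```text
time: 29.5
ee_pos: [0.4713, -0.0909, 0.1828]
tool_rot: [-0.001, 0.435, 0.9, -0.0]
force: [-0.0, 0.2, 0.2]
opening: 0.0502
grip_force: 0.0
```

Emit:
carry_out(deltas="0.05 0 0 0 -9.7; 0.05 0 0 0.02 -9.7; 0.05 0 0 0.02 0; 0.05 0 0 0.02 0; 0.05 0 0 0.015 0; 0.05 0 0 0.008 0; 0.05 0 0 0 0; 0.05 0 0 0 0")

```text
time: 30.5
ee_pos: [0.4727, -0.0913, 0.1017]
tool_rot: [0.001, 0.28, 0.96, 0.0]
force: [-0.6, -0.6, -0.2]
opening: 0.0499
grip_force: 0.0
```

Emit:
carry_out(deltas="0.05 0 0 0.003 0; 0 0 0 0 0; 0 0 0 0 0; 0 0 0 0 0; 0 0 0 0 0; 0 0 0 0 0", newtons=20)

```text
time: 31.25
ee_pos: [0.4727, -0.0904, 0.0982]
tool_rot: [0.0, 0.28, 0.96, 0.001]
force: [2.9, 3.5, -1.4]
opening: 0.0089
grip_force: 20.0
```

```bash
python3 -c "
from h import *
s=ctrl.state();print(s['ee_pos'],s['opening'],s['force'],s['torque'])"; python3 gd.py|grep yell
```

```text
[ 0.47271928 -0.09044511  0.09820591] 0.00885196389005078 [ 2.8897303   3.49217497 -1.38355074] [ 0.52280782 -0.52038355 -0.02293348]
top yellow [(array([332.0769, 238.1154]), np.int32(52))]
side yellow [(array([325.9767, 189.8837]), np.int32(43)), (array([306.9231, 215.3462]), np.int32(52))]
```

Emit:
carry_out(deltas="0 0 0.002 0 0; 0 0 0 0 8; 0 0 0 0 8; 0 0 0 0 8; 0 0 0 0 8; 0 0 0 0 8; 0 0 0 0 8; 0 0 0 0 0")

```text
time: 32.35
ee_pos: [0.4716, -0.091, 0.0982]
tool_rot: [-0.0, 0.646, 0.763, -0.002]
force: [-4.0, -5.6, 4.0]
opening: 0.0091
grip_force: 20.0
```

```bash
python3 -c "
from h import *
s=ctrl.state();w,x,y,z=s['tool_rot'];print(s['ee_pos'],s['opening'],s['force'],s['torque'],2*np.arctan2(y,x))"
```

```text
[ 0.47162742 -0.09104023  0.0981543 ] 0.009115103115551311 [-3.97750051 -5.64185922  4.03719865] [-0.87189731  0.66427596 -0.02563109] 1.7367294957132793
```

Emit:
carry_out(deltas="0 -0.0015 -0.0013 0 0; 0 0 0 0 7; 0 0 0 0 7; 0 0 0 0 6; 0 0 0 0 0; 0 0 0 0 0")

```text
time: 33.1
ee_pos: [0.4711, -0.0912, 0.0982]
tool_rot: [-0.001, 0.768, 0.64, -0.001]
force: [-4.1, 0.1, 4.7]
opening: 0.0089
grip_force: 20.0
```

```bash
cat > st.py <<'E'
from h import *
s=ctrl.state();w,x,y,z=s['tool_rot'];print(s['ee_pos'],s['opening'],s['force'],s['torque'],2*np.arctan2(y,x),s['time'])
E
python3 st.py
```

```text
[ 0.47105744 -0.09116324  0.09816551] 0.00889053339250451 [-4.10968166  0.0801453   4.73201933] [-0.08873957  0.7348321  -0.03044451] 1.389741894377269 33.1
```

Emit:
carry_out(deltas="0 0 -0.0012 0 2; 0 0 0 0 2; 0 0 0 0 0; 0 0 0 0 0")

```text
time: 33.6
ee_pos: [0.471, -0.0911, 0.0982]
tool_rot: [0.0, 0.79, 0.613, -0.0]
force: [-2.6, -2.2, 3.4]
opening: 0.0092
grip_force: 20.6
```

```bash
python3 st.py
```

```text
[ 0.47097796 -0.09108985  0.09816794] 0.009172775396296219 [-2.56770738 -2.20147255  3.3934249 ] [-0.26988531  0.27656945  0.42055615] 1.3187354456928484 33.6
```

Emit:
carry_out(deltas="0.03 0 0 0 0; 0.05 0 0 0 0; 0.05 0 0 0 0; 0.05 0 0 -0.03 0; 0.05 0 0 -0.06 0; 0.05 -0.04 0 -0.06 0; 0.05 -0.06 0 -0.04 0; 0.05 -0.06 0 0 0")

```text
time: 34.6
ee_pos: [0.4362, -0.2349, 0.2794]
tool_rot: [0.004, 0.79, 0.613, 0.002]
force: [1.1, -0.3, -0.8]
opening: 0.0497
grip_force: 0.0
```

Emit:
carry_out(deltas="0.05 -0.06 0 0 0; 0.05 -0.06 0 0 0; 0.05 -0.06 0 0 0; 0.05 -0.05 0 0 0; 0.05 0 0 0 0; 0.05 0 0 0 0")

```text
time: 35.35
ee_pos: [0.3766, -0.4551, 0.2743]
tool_rot: [-0.001, 0.791, 0.612, 0.0]
force: [-0.2, 0.3, -0.0]
opening: 0.0502
grip_force: 0.0
```

```bash
sed -i 's/(283,205,310,232)/(283,205,318,232)/;s/for a0 in(-.35,-.6)/for a0 in(-1.6,-1.9)/' lk.py; python3 lk.py; python3 gd.py; python3 hd.py z1|grep -E "green|orange"
python3 - <<'E'
from h import *
X,Y,a=.4625,-.2169,-.195
u=np.array([-np.sin(a),np.cos(a),0]);print("drive vis",[(c,proj(c,np.array([X,Y,.055])+.088*u)) for c in("top","side")])
for l in("spare_mid","worn_mid","roller_mid"): print(l,[(np.round(d["at"]).tolist(),round(d["score"],2)) for c in("top","side") for d in ctrl.spot_in(c,l)[:2]])
E
```

```text
[ 0.4712 -0.0867 -1.8038] 0.6327848456292354
[ 0.4713 -0.087  -1.819 ] 0.6341746933673654
[ 0.3771 -0.4544  0.2747]
[ 0.3771 -0.4544  0.2747] [0.5196 0.4874 0.3232] 35.45
top yellow [(array([295.6386, 222.4819]), np.int32(83)), (array([332.0588, 238.0784]), np.int32(51))]
top mark expect at q=0,.1,.3 [array([333.5492, 237.0473]), array([333.923 , 236.4067]), array([334.8203, 234.1365])] lock [295.5704 221.573 ]
3 [307 209] [363 227]
corners q=0 [array([306.4, 199.5]), array([370.7, 210.3]), array([300.7, 233.8]), array([365.8, 244.8])]
side yellow [(array([325.9149, 189.5745]), np.int32(47)), (array([305.6596, 213.0426]), np.int32(94))]
side mark expect at q=0,.1,.3 [array([325.5266, 188.7873]), array([325.5196, 186.2621]), array([324.508 , 181.0213])] lock [305.6193 210.2685]
612 [285 162] [337 213]
corners q=0 [array([282.2, 203.4]), array([303.2, 160.3]), array([318.2, 212.5]), array([336.5, 168. ])]
top orange 4 [308.  222.5] [308 221] [308 224]
top green 565 [334.485  226.5274] [309 216] [360 237]
side green 340 [314.1912 189.3353] [302 172] [326 206]
drive vis [('top', array([307.13156828, 221.12826023])), ('side', array([303.47411301, 212.82185312]))]
spare_mid [([176.0, 213.0], 0.69), ([206.0, 245.0], 0.75), ([270.0, 315.0], 0.61)]
worn_mid [([264.0, 148.0], 0.9), ([206.0, 246.0], 0.65), ([312.0, 190.0], 0.42)]
roller_mid [([145.0, 295.0], 0.92), ([335.0, 229.0], 0.63), ([368.0, 398.0], 0.89), ([314.0, 191.0], 0.71)]
```

```bash
python3 -c "
from plant import ctrl
print(ctrl.sign_off())"
```

```text
the job is handed in; nothing more can be done
None
```

The job is handed in, and the result was not reported back: the green roller is seated with its drive end at the gearbox, the guard is shut flat over it, and the yellow lock is turned clockwise to its stop, finishing at about 35 of the 72 s.

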